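Bolt the artwork case shut

ROBOT

A 7-joint arm with a two-finger parallel gripper is mounted at the origin on the work surface. World frame = base frame: x ahead of the robot, y to its left, z up, the work surface at z = 0. Lengths are in m, angles in degrees, forces in N, time in s.
With the tool pointing down it reaches from about 0.425 to 0.875 m from the base axis. Payload 4.7 kg.
Tool frame: the origin (TCP) lies between the finger pads; the fingertips stand env.finger_overhang ahead of it and the grasp point (between the pads) lies 5 mm behind it (env.finger_overhang is the distance from the TCP to the fingertips, in m); z points along the fingers, y is the line along which they close (so a half turn about z gives the same grasp; the last joint's range is limited). The gripper opens to 87 mm and grips with 3 to 60 N. Pads are 19 mm wide; open, the fingers measure 117 mm over their backs; the gripper's body (75 mm by 190 mm) begins 51 mm behind the grasp point.
Start: joints at [-62.79, 18.392, -4.016, 83.108, 1.295, 78.541, -3.26], TCP at [0.289, 0.582, 0.237] pointing down, gripper open.
Joint ranges: [-163.93, 163.93], [-17.29, 119.83], [-79.2, 71.16], [3.27, 140.29], [-89.18, 269.18], [5.43, 117.66], [-154.24, 154.24]. Speed limits (degrees/s): [147.25, 147.25, 180, 180, 180, 180, 180].

INTERFACE

Orientations are given as [roll, pitch, yaw] about the fixed x, y, z axes, in that order (R = Rz(yaw) Ry(pitch) Rx(roll)).
In Python, from cell import telemetry, eyes, env, models gives the robot as it stands. The module is installed in compiled form; this text tells all that it offers.
- The arm moves only by the tool drive_tool, never from a script. Its arguments are lists of equal length, an entry for each row: "angular": the turn, a rotation vector about the tool's x, y, z in rad, a list of three; "delta_pos": the shift along the tool's x, y, z in cm, a list of three; "gripper": the finger opening in cm, from 0 to 8.7. A call has 1 to 20 rows; each row shifts and turns the commanded pose from where the row before left it, along the tool's axes as they then stand; what a row does not reach is not made up. A row lasts 1/10 s, in which the tool goes at most 50 mm and 8.59 degrees, less where a joint would pass 70% of its speed; a pose out of reach is approached as far as the arm can. A call with a gripper value outside its range is refused whole. The fingers move at their own pace and stop on an object; "squeeze" is the grip in N (left out, the last holds). Time passes only in rows, so rows that do not move let the fingers close. It gives the time, the measured TCP pose, the force, the opening and the grip force at its end, in the units of the state.
- telemetry.get_obs(): the state, without advancing time (a new reading comes with each control period).
- eyes.read_camera(name): name is "scene" or "top"; returns a dict with "pixels" (400x640x3 uint8, red, green, blue), "mtx" (3x3 intrinsics, pixels), "origin" and "orientation" of the camera in the world. Camera axes: x right, y down, z forward; pixel columns grow to the right and rows downward; lengths in m; the calibration is good to about 2 mm. A picture is of the moment at which its call begins. There is no depth.
- env.sign_off(): hands the job in; it is judged then, once.
Trained networks look in a picture, given as the dict that the camera call returned (one of the last four; its "shot" number tells which), for a name from the list of things; names that differ only in an ending like _2 or _b are one class to them, and where a whole thing is asked for, a point or a joint stands for the part that bears it (a point fixed in the world has none). Each returns a list of dicts, best first, with "p" (0 to 1); they miss things now and then, are a little off and sometimes report something else, mostly with a low value. They report only what shows in the picture. A call takes as long as a camera call.
- models.search_frame(picture, target): "centre" ([column, row] in pixels, amid what is visible of it).
- models.cut_out(picture, target): "pixels" (400x640 bool, what is visible of it) and "centre" ([column, row] in pixels, amid what is visible of it).
The state is a dict: "time_s": time; "qpos": joint angles; "joint_velocities": joint speeds; "effort": joint torques, N m; "tool_pos": TCP position; "tool_rot": TCP orientation; "force": force on the tool from outside, world axes, zero at the start; "wrist_torque": the same for the moment, N m; "grip_width": finger opening in m; "grasp_force": force on a finger pad.
Only numpy, scipy, OpenCV 4.12 (cv2) and the standard library are available. Lean on these libraries where they do the work, as an engineer would, in place of code of your own. Each camera call takes 0.05 s, during which the arm holds its last target. There are 200 camera calls.

TASK

The prints are packed: bolt the lid of the plywood artwork case shut. With a fingertip, push the knob of the barrel bolt along its slot until the rod is fully home through its keeper, then push the knob sideways, round the corner of the slot, and all the way down into the locking notch. Only push, gently: do not pinch the knob, do not raise the lid, and leave everything that stands on and around the case where it is.

Things in the scene. Friction and masses are not known exactly. Their poses are not given: they have to be found in the camera images.
- case: Shallow plywood case, 320 (x) x 300 (y) x 85 mm high, too heavy to move; origin at the centre of its underside, z up. The flush lid (top face level with the rim, z = 85 mm) is hinged along the -y side. A steel barrel bolt is screwed on the lid along the line x = 0, pointing to +y. What stands on the lid keeps 30 mm or more from that line, and 45 mm beside the corner of the slot.
- barrel (a point): Point on the axis of the bolt's barrel, fixed to the case at its x = 0, y = 10, z = 98 mm; axes as the case. Barrel: outside radius 10.5 mm (top at z = 108.5), from y = -36 to +104 mm, on a plate 44 x 150 x 3 mm. The stem of the knob comes out of an L-shaped slot in it: the long leg runs along the barrel's top; the stem's centre is here at slide 0.
- notch (a point): Point on the barrel's axis at the corner of the L slot, at case x = 0, y = 55, z = 98 mm; axes as the case. From here the short leg, the locking notch, runs down round the barrel's -x side. It is 10 mm wide for the 7 mm stem: slide 0.0435 to 0.0465 lets the stem in.
- keeper (a point): Keeper of the bolt, a steel staple on the case's +y rim, 22 mm long, 52 mm over its feet, 24 mm high: the point is at the middle of its opening, at case x = 0, y = 130, z = 98 mm. The rod (12 mm thick) passes through it when home.
- bolt (a joint): Slide of the bolt rod along the case's +y, in m: 0 = drawn fully back, 0.0465 = fully home against its stop. Starts between 0 and 0.014. It stays where it is left; moving it takes about 3 to 4 N. The knob can turn down only from 0.0435 on; once down it keeps the rod from sliding back.
- knob (a joint): Turn of the knob and its stem about the barrel's axis, in rad: 0 = upright (start), 1.35 = fully down at the end of the locking notch, swung over to the case's -x side. In the long leg it has about 0.1 rad of play. It stays where it is left; turning it takes about 1 to 2 N at the ball.
- lid (a joint): Hinge of the lid, in rad: 0 = shut (start), grows as it is raised. Nothing but the lid's weight (about 0.7 kg) holds it until it is bolted.
- knob_ball (a point): Centre of the steel ball, 16 mm in diameter, on the end of the knob's stem (7 mm thick), 30 mm from the barrel's axis. Upright it is at case x = 0, y = 10 mm + slide, z = 128 mm; fully down at case x = -29, z = 105 mm, its top then at z = 113 mm. Its z axis points out along the stem.
- ink_tin: Bystander, on the case's lid at its +x side: round ink tin, 63 mm across, 46 mm high; origin at the centre of its underside.
- tape_roll: Bystander, lying on the lid at its +x -y corner: roll of paper tape, 96 mm across, 25 mm high; origin at the centre of its underside.
- brayer: Bystander, lying on the lid at its -x side: ink roller, 85 mm wide and about 140 mm long along its y, 32 mm high, the rubber roller towards +y; origin below its frame's middle.
- water_bottle: Bystander, on the table to the left of the case: water bottle, 66 mm across, 215 mm high; origin at the centre of its underside.
- brush_jar: Bystander, on the table to the left: white jar of brushes, 76 mm across, jar 100 mm high, brushes to about 260 mm; origin at the centre of its underside.
- mannequin: Bystander, on the table at the far left: wooden artist's figure on a round foot of 90 mm, 286 mm high; origin at the centre of its underside.
- wood_type: Bystander, on the table to the right: wooden printing letter, 60 x 45 x 23 mm; origin at the centre of its underside.

How it is judged (in metres and radians):
On the way, in this order (a step that is already met when the one before it is completed fails the run):
1. the bolt is slid home into its keeper (value of joint bolt above 0.042 m).
2. the knob is turned down into the locking notch (value of joint knob above 1.15 rad), for 0.2 s.
At the end, for the whole second after the job is handed in: The bolt is home (slide over 42 mm) with its knob down in the locking notch (over 1.15 rad of 1.35), at rest; the lid is shut (under 0.03 rad) and every bystander is within 25 mm of where it began and upright (value of joint bolt above 0.042 m and value of joint knob above 1.15 rad and value of joint lid below 0.03 rad and velocity of joint bolt between -0.01 and 0.01 m/s and velocity of joint knob between -0.1 and 0.1 rad/s and distance of each of ink_tin, tape_roll, brayer, water_bottle, brush_jar, mannequin, wood_type from where it was at the start of the episode below 0.025 m and angle between each of ink_tin, tape_roll, brayer, water_bottle, brush_jar, mannequin, wood_type's own z axis and vertical below 0.3 rad); the robot touches nothing.
It fails at once if the lid is raised (over 0.05 rad) (value of joint lid above 0.05 rad).
It fails at once if the knob or the case is pinched or forced (over 35 N from the fingers) (contact force between the fingers and case above 35 N).
It fails at once if a bystander is shifted by more than 25 mm or lifted (distance of any of ink_tin, tape_roll, brayer, water_bottle, brush_jar, mannequin, wood_type from where it was at the start of the episode above 0.025 m).
It fails at once if a bystander is tipped (angle between any of ink_tin, tape_roll, brayer, water_bottle, brush_jar, mannequin, wood_type's own z axis and vertical above 0.3 rad).
It also fails if it takes over 38 s, if anything falls off the work surface, if the arm or the gripper's body presses on something with over 40 N, if the wrist force passes 120 N, or if a joint passes its speed limit or range.

## Working session

There is one attempt and no reset: what is moved stays moved. The work goes in short steps, Python scripts to look and compute and a tool call to move; the robot and the scene stay as the last step left them, time stands still between calls to the robot, and variables do not carry over. Pictures are saved under pics/ and viewed, at most 10 in all, crops included, and the job is handed in when it is done.

Besides the shell and the picture viewer there is one more tool, called after "Call:" as name(argument=value, ...), one argument or row to a line, values as JSON. drive_tool: Moves the arm, as the interface text tells. Its arguments: {"type":"object","properties":{"angular":{"type":"array","items":{"type":"array","items":{"type":"number"}}},"delta_pos":{"type":"array","items":{"type":"array","items":{"type":"number"}}},"gripper":{"type":"array","items":{"type":"number"}},"squeeze":{"type":"number"}},"required":["angular","delta_pos","gripper"]}

```bash
mkdir -p pics; python3 - <<'E'
from cell import telemetry, eyes, env, models
import cv2,numpy as np
np.set_printoptions(precision=4,suppress=True)
o=telemetry.get_obs();print({k:o[k] for k in('time_s','tool_pos','tool_rot','force','grip_width')},env.finger_overhang)
for n in("scene","top"):
    p=eyes.read_camera(n);cv2.imwrite(f"pics/{n}0.png",p["pixels"][:,:,::-1])
    print(n,p["mtx"],p["origin"],p["orientation"])
    for t in("case","knob_ball","keeper","barrel","notch","ink_tin","brayer","tape_roll"):
        print(t,[(np.round(d["centre"],1),round(d["p"],2)) for d in models.search_frame(p,t)[:2]])
E
```

```text
{'time_s': 0.0, 'tool_pos': array([0.2889, 0.5817, 0.2355]), 'tool_rot': array([-179.8944,    0.0055,  153.599 ]), 'force': array([ 1.3541,  0.0841, -0.8408]), 'grip_width': 0.08708245265584365} 0.014
scene [[429.7456   0.     319.7708]
 [  0.     429.7456 196.6789]
 [  0.       0.       1.    ]] [ 1.2927 -0.4894  0.7401] [-125.6517   -0.8704   56.2332]
case [(array([298.1, 236.1]), 0.59)]
knob_ball [(array([304.7, 195.4]), 0.47)]
keeper [(array([300.8, 234.5]), 0.59)]
barrel [(array([298.5, 235.5]), 0.74)]
notch [(array([300.7, 236. ]), 0.96)]
ink_tin [(array([321.8, 224.6]), 0.56)]
brayer [(array([279.2, 189.4]), 0.68)]
tape_roll [(array([276.3, 246.3]), 0.82)]
top [[419.0133   0.     329.3788]
 [  0.     419.0133 199.0587]
 [  0.       0.       1.    ]] [0.4412 0.0287 1.2632] [-174.3809   -1.7448  -88.5661]
case [(array([347.4, 204.2]), 0.75)]
knob_ball []
keeper [(array([347.5, 201.8]), 0.86)]
barrel [(array([346.4, 202.2]), 0.7)]
notch [(array([348.3, 202.2]), 0.9)]
ink_tin [(array([347.9, 159.6]), 0.75)]
brayer [(array([345.2, 236.7]), 0.91), (array([346.6, 202. ]), 0.58)]
tape_roll [(array([380. , 187.8]), 0.63)]
```

View pics/scene0.png

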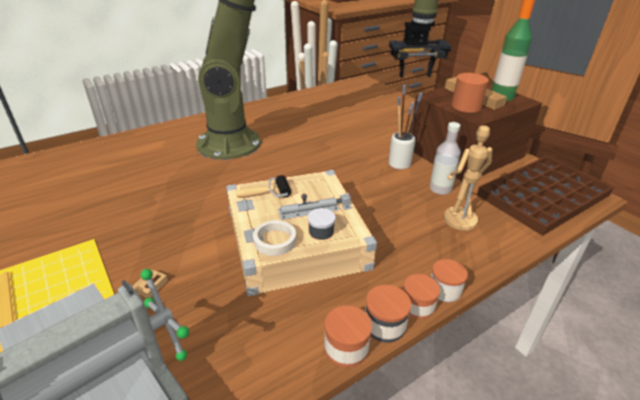

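View pics/top0.png

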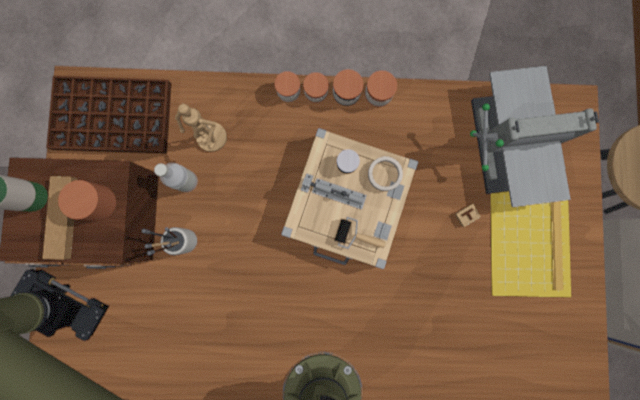

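The scene picture shows the case at about (300,235), the bolt running to its keeper at about (345,203) and the knob at (305,198). In the top picture the case is centred near (350,200), with the keeper on its left and a yaw of about -15°. I'll take enlarged crops next.

```bash
python3 - <<'E'
import cv2
a=cv2.imread("pics/top0.png")[120:275,275:425];b=cv2.imread("pics/scene0.png")[165:300,220:385]
cv2.imwrite("pics/topc.png",cv2.resize(a,None,fx=3.8,fy=3.8,interpolation=cv2.INTER_CUBIC))
cv2.imwrite("pics/scenec.png",cv2.resize(b,None,fx=4.4,fy=4.4,interpolation=cv2.INTER_CUBIC))
E
```

```text
(no output)
```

View pics/topc.png

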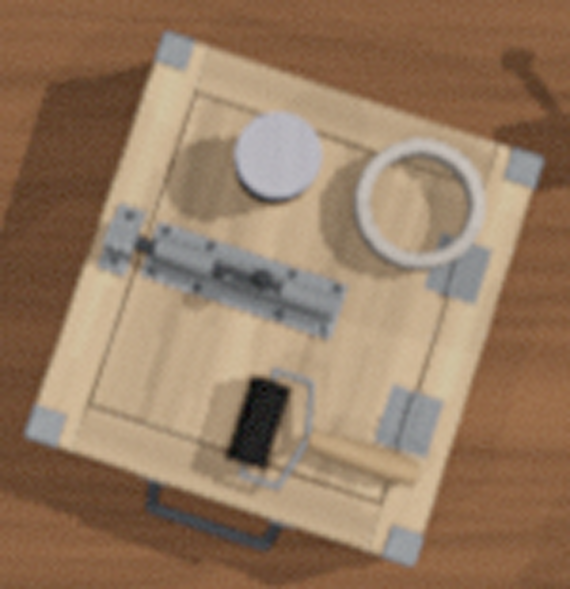

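View pics/scenec.png

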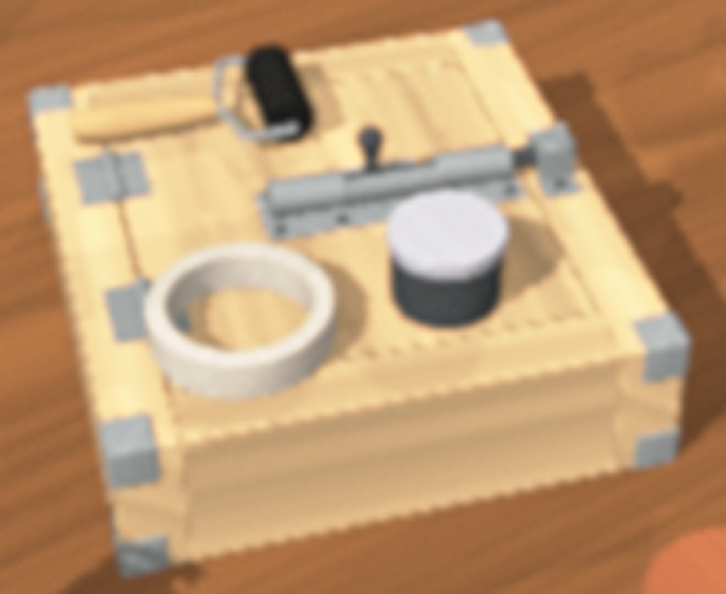

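The crops show the four lid corners: top crop (166,32), (545,155), (415,566), (25,435); scene crop (686,345), (108,460), (28,92), (497,21). The knob ball is at top (262,280) and scene (371,135). From these I'll fit the pose.

```bash
cat > h.py <<'E'
import numpy as np
from scipy.spatial.transform import Rotation as R
from scipy.optimize import least_squares
np.set_printoptions(precision=4,suppress=True)
C={"scene":([[429.7456,0,319.7708],[0,429.7456,196.6789],[0,0,1]],[1.2927,-.4894,.7401],[-125.6517,-.8704,56.2332]),
"top":([[419.0133,0,329.3788],[0,419.0133,199.0587],[0,0,1]],[.4412,.0287,1.2632],[-174.3809,-1.7448,-88.5661])}
def proj(n,P):
    K,o,r=C[n];q=(np.atleast_2d(P)-o)@R.from_euler("xyz",r,degrees=True).as_matrix();q=q@np.array(K).T
    return q[:,:2]/q[:,2:]
def c2w(p,P): return R.from_euler("z",p[2]).apply(np.atleast_2d(P))+[p[0],p[1],0]
E
python3 - <<'E'
from h import *
cor=np.array([[.16,.15,.085],[.16,-.15,.085],[-.16,-.15,.085],[-.16,.15,.085]])
uv={"top":np.array([[166,32],[545,155],[415,566],[25,435]])/3.8+[275,120],
"scene":np.array([[686,345],[108,460],[28,92],[497,21]])/4.4+[220,165]}
kb={"top":np.array([262,280])/3.8+[275,120],"scene":np.array([371,135])/4.4+[220,165]}
for ns in(["top"],["scene"],["top","scene"]):
    f=lambda p:np.concatenate([(proj(n,c2w(p,cor))-uv[n]).ravel() for n in ns]+[(proj(n,c2w(p,[0,.01+p[3],.128]))-kb[n]).ravel()for n in ns])
    s=least_squares(f,[.45,0,-.26,0]);print(ns,s.x,np.degrees(s.x[2]));print(s.fun.reshape(-1,2))
p=s.x
for n,P in dict(ball0=[0,.01+p[3],.128],notchball=[0,.055,.128],down=[-.029,.055,.105],keeper=[0,.13,.098]).items(): print(n,c2w(p,P))
E
```

```text
['top'] [ 0.5641 -0.0651 -0.2963  0.0133] -16.9752278407089
[[-0.0226  0.0316]
 [-0.6496  0.7662]
 [-0.1361 -0.3363]
 [ 0.6282  0.0475]
 [ 0.1486 -0.4444]]
['scene'] [ 0.5612 -0.0621 -0.2988  0.0143] -17.122023733373613
[[ 0.0718 -0.5302]
 [-0.0913 -0.9614]
 [ 0.2047  0.4066]
 [-0.3854  0.8776]
 [ 0.1634  1.0178]]
['top', 'scene'] [ 0.5632 -0.0638 -0.2974  0.0138] -17.03779723310493
[[-0.4175  0.2816]
 [-1.0696  1.1259]
 [-0.6906  0.0065]
 [ 0.1003  0.2745]
 [ 0.0944  0.1513]
 [-0.3091 -0.027 ]
 [-0.1777  1.0075]
 [-0.5907  1.3335]
 [-0.5051 -0.203 ]
 [-0.2328  1.6639]]
ball0 [[ 0.5701 -0.0411  0.128 ]]
notchball [[ 0.5793 -0.0112  0.128 ]]
down [[ 0.5516 -0.0027  0.105 ]]
keeper [[0.6013 0.0605 0.098 ]]
```

Fit: the case is at (0.563, -0.064), yaw -17.0°, slide about 14 mm. I'll raise the arm clear of the brushes and mannequin, close the fingers and align tool y with case +y.

Call:
drive_tool(
  angular=[
    [0, 0, -0.041],
    [0, 0, -0.041],
    [0, 0, -0.041],
    [0, 0, -0.041],
    [0, 0, 0],
  ],
  delta_pos=[
    [0, 0, -3],
    [0, 0, -3],
    [0, 0, -3],
    [0, 0, -3],
    [0, 0, 0],
  ],
  gripper=[0, 0, 0, 0, 0],
  squeeze=5,
)

```text
time_s: 1.4
tool_pos: [0.2897, 0.5837, 0.3621]
tool_rot: [179.5, 0.1, 163.0]
force: [-0.4, -0.0, 1.3]
grip_width: 0.0548
grasp_force: 0.0
```

```bash
cat >> h.py <<'E'
case=[.5632,-.0638,-.2974]
def go(P):
    "TCP target in case frame -> remaining shift in tool axes (cm), and TCP now in case frame"
    from cell import telemetry
    o=telemetry.get_obs();t=np.array(o["tool_pos"]);r=R.from_euler("xyz",o["tool_rot"],degrees=True)
    print("t",o["time_s"],"rot",o["tool_rot"],"F",o["force"],"w",o["grip_width"])
    print("case tcp mm",R.from_euler("z",-case[2]).apply(t-[case[0],case[1],0])*1000)
    print("shift cm",r.inv().apply(c2w(case,P)[0]-t)*100)
E
python3 -c "
from h import *;go([0,-.022,.35])"
```

```text
t 1.4 rot [179.4996   0.0647 163.0326] F [-0.4012 -0.0028  1.3192] w 0.05479455812130173
case tcp mm [-451.2785  538.9326  362.1225]
shift cm [-45.0556 -56.1591   0.7727]
```

Call:
drive_tool(
  angular=[
    [0, 0, 0],
    [0, 0, 0],
    [0, 0, 0],
    [0, 0, 0],
    [0, 0, 0],
    [0, 0, 0],
    [0, 0, 0],
    [0, 0, 0],
    [0, 0, 0],
    [0, 0, 0],
    [0, 0, 0],
    [0, 0, 0],
    [0, 0, 0],
    [0, 0, 0],
    [0, 0, 0],
    [0, 0, 0],
    [0, 0, 0],
    [0, 0, 0],
    [0, 0, 0],
    [0, 0, 0],
  ],
  delta_pos=[
    [-2.5, -3.12, 0],
    [-2.5, -3.12, 0],
    [-2.5, -3.12, 0],
    [-2.5, -3.12, 0],
    [-2.5, -3.12, 0],
    [-2.5, -3.12, 0],
    [-2.5, -3.12, 0],
    [-2.5, -3.12, 0],
    [-2.5, -3.12, 0],
    [-2.5, -3.12, 0],
    [-2.5, -3.12, 0],
    [-2.5, -3.12, 0],
    [-2.5, -3.12, 0],
    [-2.5, -3.12, 0],
    [-2.5, -3.12, 0],
    [-2.5, -3.12, 0],
    [-2.5, -3.12, 0],
    [-2.5, -3.12, 0],
    [0, 0, 0],
    [0, 0, 0],
  ],
  gripper=[0, 0, 0, 0, 0, 0, 0, 0, 0, 0, 0, 0, 0, 0, 0, 0, 0, 0, 0, 0],
)

```text
time_s: 3.4
tool_pos: [0.5549, -0.0873, 0.3559]
tool_rot: [-180.0, -0.1, 162.8]
force: [-0.4, 0.2, -0.2]
grip_width: 0.0008
grasp_force: 0.0
```

```bash
python3 -c "
from h import *;go([0,-.022,.16])"
```

```text
t 3.4 rot [-179.9862   -0.0623  162.8444] F [-0.3705  0.2411 -0.2154] w 0.0008395413567177077
case tcp mm [ -1.0398 -24.8823 355.8525]
shift cm [-0.1247  0.2932 19.5851]
```

Call:
drive_tool(
  angular=[
    [0, 0, 0],
    [0, 0, 0],
    [0, 0, 0],
    [0, 0, 0],
    [0, 0, 0],
    [0, 0, 0],
    [0, 0, 0],
    [0, 0, 0],
  ],
  delta_pos=[
    [-0.1, 0, 3.5],
    [0, 0, 3.5],
    [0, 0, 3.5],
    [0, 0, 3],
    [0, 0, 3],
    [0, 0, 3],
    [0, 0, 0],
    [0, 0, 0],
  ],
  gripper=[0, 0, 0, 0, 0, 0, 0, 0],
)

```text
time_s: 4.2
tool_pos: [0.556, -0.0853, 0.1619]
tool_rot: [180.0, -0.0, 163.1]
force: [-0.4, 0.2, 0.9]
grip_width: 0.0006
grasp_force: 0.0
```

```bash
python3 - <<'E'
from h import *
from cell import eyes
import cv2
go([0,-.022,.132])
b=eyes.read_camera("scene")["pixels"][150:270,230:390,::-1]
a=eyes.read_camera("top")["pixels"][150:270,290:410,::-1]
cv2.imwrite("pics/c1.png",cv2.hconcat([cv2.resize(x,None,fx=2.8,fy=2.8,interpolation=cv2.INTER_CUBIC) for x in(b,a)]))
E
```

```text
t 4.2 rot [179.9795  -0.0347 163.1035] F [-0.4372  0.1871  0.8698] w 0.0006133611314168869
case tcp mm [ -0.5501 -22.6893 161.8735]
shift cm [-0.057   0.0677  2.9873]
```

View pics/c1.png

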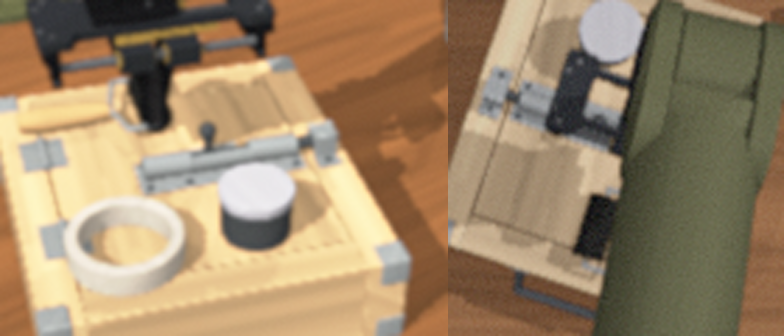

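The fingertip shows at scene crop (153,125), left of the knob at (208,132) and above the barrel, with nothing near it. I'll check this by projection, then descend.

```bash
python3 -c "
from h import *;q=proj('scene',c2w(case,[[0,-.0227,.148],[0,.0238,.128]]));print((q-[230,150])*2.8)"
```

```text
[[154.5557 122.0397]
 [207.4985 132.5711]]
```

Call:
drive_tool(
  angular=[
    [0, 0, 0],
    [0, 0, 0],
    [0, 0, 0],
    [0, 0, 0],
  ],
  delta_pos=[
    [0, 0, 1],
    [0, 0, 1],
    [0, 0, 0.9],
    [0, 0, 0],
  ],
  gripper=[0, 0, 0, 0],
)

```text
time_s: 4.7
tool_pos: [0.5549, -0.0866, 0.1308]
tool_rot: [-179.9, -0.2, 163.0]
force: [0.3, -0.8, -0.5]
grip_width: 0.0004
grasp_force: 0.0
```

Call:
drive_tool(
  angular=[
    [0, 0, 0],
    [0, 0, 0],
    [0, 0, 0],
    [0, 0, 0],
    [0, 0, 0],
    [0, 0, 0],
    [0, 0, 0],
    [0, 0, 0],
    [0, 0, 0],
    [0, 0, 0],
    [0, 0, 0],
  ],
  delta_pos=[
    [0, 0.8, 0],
    [0, 0.8, 0],
    [0, 0.4, 0],
    [0, 0.4, 0],
    [0, 0.4, 0],
    [0, 0.4, 0],
    [0, 0.4, 0],
    [0, 0.4, 0],
    [0, 0.4, 0],
    [0, 0.4, 0],
    [0, 0, 0],
  ],
  gripper=[0, 0, 0, 0, 0, 0, 0, 0, 0, 0, 0],
)

```text
time_s: 5.8
tool_pos: [0.5705, -0.04, 0.1326]
tool_rot: [180.0, 0.0, 163.0]
force: [-0.2, -1.5, 0.8]
grip_width: 0.0005
grasp_force: 0.7
```

```bash
python3 -c "
from h import *;go([0,.0335,.132])"
```

```text
t 5.8 rot [179.9664   0.0205 163.044 ] F [-0.1593 -1.5397  0.8014] w 0.0005269525778098575
case tcp mm [  0.0024  24.9093 132.6104]
shift cm [-0.001   0.859   0.0615]
```

Call:
drive_tool(
  angular=[
    [0, 0, 0],
    [0, 0, 0],
    [0, 0, 0],
    [0, 0, 0],
  ],
  delta_pos=[
    [0, 0.2, 0],
    [0, 0.2, 0],
    [0, 0.2, 0],
    [0, 0, 0],
  ],
  gripper=[0, 0, 0, 0],
)

```text
time_s: 6.2
tool_pos: [0.5721, -0.0347, 0.1326]
tool_rot: [180.0, 0.0, 163.0]
force: [-1.1, -1.6, 0.9]
grip_width: 0.0004
grasp_force: 0.9
```

Call:
drive_tool(
  angular=[
    [0, 0, 0],
    [0, 0, 0],
    [0, 0, 0],
  ],
  delta_pos=[
    [0, 0.1, 0],
    [0, 0.1, 0],
    [0, 0, 0],
  ],
  gripper=[0, 0, 0],
)

```text
time_s: 6.5
tool_pos: [0.5726, -0.033, 0.1326]
tool_rot: [180.0, 0.0, 163.0]
force: [0.2, -3.3, 1.6]
grip_width: 0.0006
grasp_force: 1.1
```

```bash
python3 -c "
from h import *;go([0,.0335,.132])"
```

```text
t 6.5 rot [179.9889   0.016  163.008 ] F [ 0.1619 -3.2546  1.6026] w 0.000610576156726997
case tcp mm [ -0.0063  32.1877 132.626 ]
shift cm [-0.0007  0.1312  0.0626]
```

Nearing the stop, so I'll take small steps and watch the force.

Call:
drive_tool(
  angular=[
    [0, 0, 0],
    [0, 0, 0],
  ],
  delta_pos=[
    [0, 0.1, 0],
    [0, 0, 0],
  ],
  gripper=[0, 0],
)

```text
time_s: 6.7
tool_pos: [0.5729, -0.0321, 0.1326]
tool_rot: [180.0, 0.0, 163.0]
force: [-1.2, -1.9, 2.1]
grip_width: 0.0006
grasp_force: 1.2
```

Call:
drive_tool(
  angular=[
    [0, 0, 0],
    [0, 0, 0],
  ],
  delta_pos=[
    [0, 0.1, 0],
    [0, 0, 0],
  ],
  gripper=[0, 0],
)

```text
time_s: 6.9
tool_pos: [0.5732, -0.0311, 0.1326]
tool_rot: [180.0, 0.0, 163.0]
force: [0.5, -0.9, 2.0]
grip_width: 0.0007
grasp_force: 1.2
```

Call:
drive_tool(
  angular=[
    [0, 0, 0],
    [0, 0, 0],
  ],
  delta_pos=[
    [0, 0.1, 0],
    [0, 0, 0],
  ],
  gripper=[0, 0],
)

```text
time_s: 7.1
tool_pos: [0.5735, -0.0301, 0.1326]
tool_rot: [180.0, 0.0, 163.0]
force: [-0.4, -3.0, 1.0]
grip_width: 0.0008
grasp_force: 1.2
```

Call:
drive_tool(
  angular=[
    [0, 0, 0],
    [0, 0, 0],
  ],
  delta_pos=[
    [0, 0.1, 0],
    [0, 0, 0],
  ],
  gripper=[0, 0],
)

```text
time_s: 7.3
tool_pos: [0.5738, -0.0292, 0.1326]
tool_rot: [180.0, 0.0, 163.0]
force: [-0.1, -2.5, 1.1]
grip_width: 0.0005
grasp_force: 1.2
```

Call:
drive_tool(
  angular=[
    [0, 0, 0],
    [0, 0, 0],
  ],
  delta_pos=[
    [0, 0.1, 0],
    [0, 0, 0],
  ],
  gripper=[0, 0],
)

```text
time_s: 7.5
tool_pos: [0.574, -0.0282, 0.1326]
tool_rot: [180.0, 0.0, 163.0]
force: [0.4, -2.8, 2.2]
grip_width: 0.0007
grasp_force: 1.2
```

```bash
python3 - <<'E'
from h import *
from cell import eyes,models
import cv2
go([0,.0335,.132])
p=eyes.read_camera("scene");b=p["pixels"][150:240,260:370,::-1]
cv2.imwrite("pics/c2.png",cv2.resize(b,None,fx=6,fy=6,interpolation=cv2.INTER_CUBIC))
for y in(.05,.055,.06): print((proj('scene',c2w(case,[0,y,.128]))-[260,150])*6)
print([(d["centre"],d["p"]) for d in models.search_frame(p,"knob_ball")])
E
```

```text
t 7.5 rot [179.9894   0.0084 163.0072] F [ 0.3678 -2.8423  2.1601] w 0.0007036988882290837
case tcp mm [ -0.0616  37.2019 132.5879]
shift cm [-0.0058 -0.3702  0.0587]
[[326.618  274.0564]]
[[338.3611 272.157 ]]
[[350.0773 270.262 ]]
[([317.7, 194.2], 0.4)]
```

View pics/c2.png

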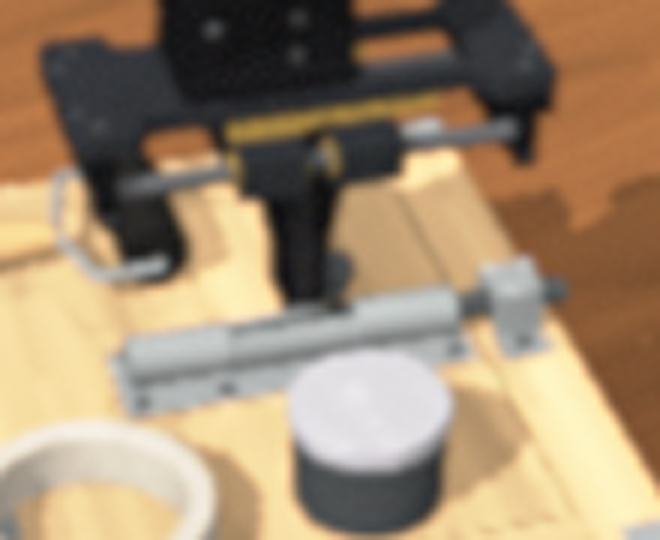

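The ball shows at about crop (335,270) against the right face of the finger, and the rod end is through the keeper at (555,290). The finger tips are slimmer than I assumed, so the stop hasn't been reached yet. I'll keep pushing.

Call:
drive_tool(
  angular=[
    [0, 0, 0],
    [0, 0, 0],
  ],
  delta_pos=[
    [0, 0.1, 0],
    [0, 0, 0],
  ],
  gripper=[0, 0],
)

```text
time_s: 7.8
tool_pos: [0.5743, -0.0274, 0.1326]
tool_rot: [180.0, 0.0, 163.0]
force: [0.6, -3.1, 1.2]
grip_width: 0.0001
grasp_force: 1.2
```

Call:
drive_tool(
  angular=[
    [0, 0, 0],
    [0, 0, 0],
  ],
  delta_pos=[
    [0, 0.1, 0],
    [0, 0, 0],
  ],
  gripper=[0, 0],
)

```text
time_s: 8.0
tool_pos: [0.5746, -0.0263, 0.1326]
tool_rot: [180.0, 0.0, 163.0]
force: [-0.0, -1.8, 1.2]
grip_width: 0.0007
grasp_force: 1.2
```

Call:
drive_tool(
  angular=[
    [0, 0, 0],
    [0, 0, 0],
  ],
  delta_pos=[
    [0, 0.1, 0],
    [0, 0, 0],
  ],
  gripper=[0, 0],
)

```text
time_s: 8.2
tool_pos: [0.5749, -0.0254, 0.1326]
tool_rot: [180.0, 0.0, 163.0]
force: [-1.0, -2.7, 1.8]
grip_width: 0.0006
grasp_force: 1.2
```

Call:
drive_tool(
  angular=[
    [0, 0, 0],
    [0, 0, 0],
  ],
  delta_pos=[
    [0, 0.1, 0],
    [0, 0, 0],
  ],
  gripper=[0, 0],
)

```text
time_s: 8.4
tool_pos: [0.5751, -0.0247, 0.1326]
tool_rot: [-180.0, 0.0, 163.0]
force: [0.9, -2.9, 1.6]
grip_width: 0.0006
grasp_force: 1.4
```

Call:
drive_tool(
  angular=[
    [0, 0, 0],
    [0, 0, 0],
  ],
  delta_pos=[
    [0, 0.1, 0],
    [0, 0, 0],
  ],
  gripper=[0, 0],
)

```text
time_s: 8.6
tool_pos: [0.5752, -0.0245, 0.1326]
tool_rot: [-179.9, -0.0, 163.0]
force: [-0.9, -4.1, 1.9]
grip_width: 0.0004
grasp_force: 2.4
```

```bash
python3 -c "
from h import *;go([0,.0335,.132])"
```

```text
t 8.6 rot [-179.9363   -0.0049  162.968 ] F [-0.9206 -4.1431  1.9314] w 0.0003635439448010262
case tcp mm [ -0.0383  41.1318 132.5681]
shift cm [-0.0037 -0.7631  0.0577]
```

The stop is reached: the last 1 mm step moved the tool only 0.2 mm and the force rose. Next I'll back off, rise over the ball and come round to the case +x side.

Call:
drive_tool(
  angular=[
    [0, 0, 0],
    [0, 0, 0],
    [0, 0, 0],
    [0, 0, 0],
    [0, 0, 0],
    [0, 0, 0],
    [0, 0, 0],
    [0, 0, 0],
  ],
  delta_pos=[
    [0, -0.6, 0],
    [0, -0.5, 0],
    [0, 0, -1.2],
    [0, 0, -1.2],
    [-1.3, 1.2, 0],
    [-1.3, 1.2, 0],
    [0, 0, 0],
    [0, 0, 0],
  ],
  gripper=[0, 0, 0, 0, 0, 0, 0, 0],
)

```text
time_s: 9.4
tool_pos: [0.6041, -0.0185, 0.1571]
tool_rot: [180.0, 0.0, 163.0]
force: [-0.1, 0.1, -1.0]
grip_width: 0.0004
grasp_force: 0.0
```

```bash
python3 -c "
from h import *;go([0.026,.0565,.127])"
```

```text
t 9.4 rot [179.9999   0.0067 163.0372] F [-0.0949  0.101  -1.0269] w 0.0004053829640669536
case tcp mm [ 25.7981  55.2381 157.1461]
shift cm [-0.02    0.1262  3.0146]
```

Call:
drive_tool(
  angular=[
    [0, 0, 0],
    [0, 0, 0],
    [0, 0, 0],
    [0, 0, 0],
  ],
  delta_pos=[
    [0, 0.1, 1],
    [0, 0, 1],
    [0, 0, 0.9],
    [0, 0, 0],
  ],
  gripper=[0, 0, 0, 0],
)

```text
time_s: 9.8
tool_pos: [0.6027, -0.018, 0.1253]
tool_rot: [-179.9, -0.2, 163.0]
force: [-0.3, 0.3, -0.1]
grip_width: 0.0007
grasp_force: 0.0
```

Call:
drive_tool(
  angular=[
    [0, 0, 0],
    [0, 0, 0],
    [0, 0, 0],
    [0, 0, 0],
    [0, 0, 0],
    [0, 0, 0],
  ],
  delta_pos=[
    [0.3, 0, 0],
    [0.3, 0, 0],
    [0.3, 0, 0],
    [0.3, 0, 0],
    [0.3, 0, 0],
    [0, 0, 0],
  ],
  gripper=[0, 0, 0, 0, 0, 0],
)

```text
time_s: 10.4
tool_pos: [0.59, -0.0131, 0.128]
tool_rot: [180.0, 0.0, 163.0]
force: [0.7, 0.4, 0.5]
grip_width: 0.0006
grasp_force: 0.4
```

```bash
python3 -c "
from h import *;go([0,.0565,.127])"
```

```text
t 10.4 rot [179.9548   0.0322 163.0136] F [0.7301 0.4143 0.5462] w 0.0006380656199714056
case tcp mm [ 10.7526  56.3461 127.9885]
shift cm [1.0753 0.0163 0.0983]
```

The knob is already turning past its play. I'll continue sideways.

Call:
drive_tool(
  angular=[
    [0, 0, 0],
    [0, 0, 0],
    [0, 0, 0],
    [0, 0, 0],
  ],
  delta_pos=[
    [0.2, 0, 0],
    [0.2, 0, 0],
    [0.2, 0, 0],
    [0, 0, 0],
  ],
  gripper=[0, 0, 0, 0],
)

```text
time_s: 10.8
tool_pos: [0.5842, -0.0116, 0.1275]
tool_rot: [180.0, 0.0, 163.0]
force: [2.4, -0.7, 1.0]
grip_width: 0.0003
grasp_force: 0.8
```

Call:
drive_tool(
  angular=[
    [0, 0, 0],
    [0, 0, 0],
    [0, 0, 0],
    [0, 0, 0],
    [0, 0, 0],
    [0, 0, 0],
  ],
  delta_pos=[
    [0.2, 0, 0],
    [0.2, 0, 0],
    [0.2, 0, 0],
    [0.2, 0, 0],
    [0.2, 0, 0],
    [0, 0, 0],
  ],
  gripper=[0, 0, 0, 0, 0, 0],
)

```text
time_s: 11.4
tool_pos: [0.5742, -0.0086, 0.1275]
tool_rot: [180.0, -0.0, 163.0]
force: [0.9, 0.1, 1.4]
grip_width: 0.0009
grasp_force: 0.6
```

```bash
python3 - <<'E'
from h import *
from cell import eyes,models
import cv2
go([-.005,.0565,.127])
p=eyes.read_camera("scene");b=p["pixels"][150:240,260:370,::-1]
cv2.imwrite("pics/c3.png",cv2.resize(b,None,fx=6,fy=6,interpolation=cv2.INTER_CUBIC))
for a in(0,.5,.8,1,1.35): print(a,(proj('scene',c2w(case,[-.03*np.sin(a),.0565,.098+.03*np.cos(a)]))-[260,150])*6)
E
```

```text
t 11.4 rot [179.9961  -0.0356 163.0063] F [0.9094 0.1171 1.4258] w 0.0008662913816424411
case tcp mm [ -5.6119  55.99   127.5438]
shift cm [-0.0613  0.051   0.0543]
0 [[341.8788 271.5881]]
0.5 [[331.962  259.3943]]
0.8 [[327.0619 260.5167]]
1 [[324.5039 264.7165]]
1.35 [[321.6927 277.9973]]
```

View pics/c3.png

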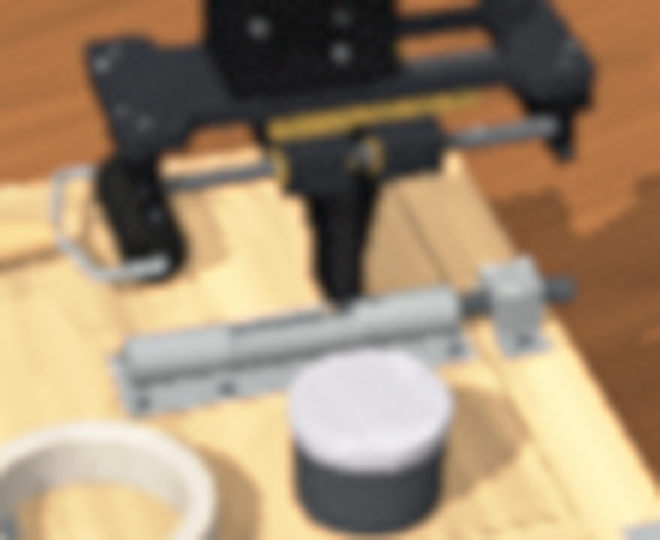

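The finger hides the ball, and the rod end at (565,290) shows the bolt is still home. I'll back off slightly, lift, move over the ball and press down from above.

Call:
drive_tool(
  angular=[
    [0, 0, 0],
    [0, 0, 0],
    [0, 0, 0],
    [0, 0, 0],
    [0, 0, 0],
    [0, 0, 0],
    [0, 0, 0],
    [0, 0, 0],
  ],
  delta_pos=[
    [-0.3, 0, 0],
    [0, 0, -1],
    [0, 0, -1],
    [0.8, 0, 0],
    [1, 0, 0],
    [1, 0, 0],
    [0, 0, 0],
    [0, 0, 0],
  ],
  gripper=[0, 0, 0, 0, 0, 0, 0, 0],
)

```text
time_s: 12.25
tool_pos: [0.5504, -0.0011, 0.1475]
tool_rot: [180.0, -0.0, 163.0]
force: [-0.3, 0.2, 0.2]
grip_width: 0.0006
grasp_force: 0.0
```

```bash
python3 -c "
from h import *;go([-.031,.0565,.127])"
```

```text
t 12.25 rot [179.971   -0.0005 163.0288] F [-0.3451  0.2054  0.1886] w 0.0006312757439137762
case tcp mm [-30.6042  56.2016 147.5432]
shift cm [0.0395 0.0288 2.0543]
```

Call:
drive_tool(
  angular=[
    [0, 0, 0],
    [0, 0, 0],
    [0, 0, 0],
    [0, 0, 0],
    [0, 0, 0],
    [0, 0, 0],
  ],
  delta_pos=[
    [0, 0, 0.4],
    [0, 0, 0.4],
    [0, 0, 0.3],
    [0, 0, 0.2],
    [0, 0, 0.2],
    [0, 0, 0],
  ],
  gripper=[0, 0, 0, 0, 0, 0],
)

```text
time_s: 12.85
tool_pos: [0.5508, -0.0015, 0.1322]
tool_rot: [-180.0, -0.0, 163.0]
force: [-1.0, 0.2, 0.2]
grip_width: 0.0004
grasp_force: 0.3
```

Call:
drive_tool(
  angular=[
    [0, 0, 0],
    [0, 0, 0],
    [0, 0, 0],
  ],
  delta_pos=[
    [0, 0, 0.2],
    [0, 0, 0.1],
    [0, 0, 0],
  ],
  gripper=[0, 0, 0],
)

```text
time_s: 13.15
tool_pos: [0.5508, -0.0015, 0.1294]
tool_rot: [-180.0, 0.0, 163.0]
force: [-0.6, 0.3, 1.2]
grip_width: 0.0006
grasp_force: 0.4
```

Call:
drive_tool(
  angular=[
    [0, 0, 0],
    [0, 0, 0],
  ],
  delta_pos=[
    [0, 0, 0.1],
    [0, 0, 0],
  ],
  gripper=[0, 0],
)

```text
time_s: 13.35
tool_pos: [0.5508, -0.0015, 0.1285]
tool_rot: [180.0, 0.0, 163.0]
force: [-0.8, 0.5, 0.8]
grip_width: 0.0002
grasp_force: 0.5
```

Call:
drive_tool(
  angular=[
    [0, 0, 0],
    [0, 0, 0],
  ],
  delta_pos=[
    [0, 0, 0.1],
    [0, 0, 0],
  ],
  gripper=[0, 0],
)

```text
time_s: 13.55
tool_pos: [0.5508, -0.0014, 0.1275]
tool_rot: [180.0, 0.0, 163.0]
force: [-0.9, 0.1, 1.6]
grip_width: 0.0005
grasp_force: 0.5
```

Call:
drive_tool(
  angular=[
    [0, 0, 0],
    [0, 0, 0],
  ],
  delta_pos=[
    [0, 0, 0.1],
    [0, 0, 0],
  ],
  gripper=[0, 0],
)

```text
time_s: 13.75
tool_pos: [0.5509, -0.0014, 0.1267]
tool_rot: [180.0, 0.0, 163.0]
force: [-0.9, 0.5, 2.2]
grip_width: 0.0004
grasp_force: 1.0
```

Call:
drive_tool(
  angular=[
    [0, 0, 0],
    [0, 0, 0],
  ],
  delta_pos=[
    [0, 0, 0.1],
    [0, 0, 0],
  ],
  gripper=[0, 0],
)

```text
time_s: 13.95
tool_pos: [0.551, -0.0014, 0.1263]
tool_rot: [180.0, 0.0, 163.0]
force: [-2.9, -0.1, 5.7]
grip_width: 0.0007
grasp_force: 3.1
```

Force has risen to about 6 N, so the knob is at the end of the notch at the expected height. I'll lift straight up and check.

Call:
drive_tool(
  angular=[
    [0, 0, 0],
    [0, 0, 0],
    [0, 0, 0],
    [0, 0, 0],
    [0, 0, 0],
    [0, 0, 0],
    [0, 0, 0],
    [0, 0, 0],
  ],
  delta_pos=[
    [0, 0, -1],
    [0, 0, -2.5],
    [0, 0, -3],
    [0, 0, -3],
    [0, 0, -3],
    [0, 0, -3],
    [0, 0, 0],
    [0, 0, 0],
  ],
  gripper=[0, 0, 0, 0, 0, 0, 0, 0],
)

```text
time_s: 14.75
tool_pos: [0.5512, -0.0016, 0.2812]
tool_rot: [180.0, 0.1, 163.0]
force: [-0.0, -0.7, -1.1]
grip_width: 0.0006
grasp_force: 0.0
```

```bash
python3 - <<'E'
from h import *
from cell import eyes
import cv2
b=eyes.read_camera("scene")["pixels"][150:240,260:370,::-1]
cv2.imwrite("pics/c4.png",cv2.resize(b,None,fx=6,fy=6,interpolation=cv2.INTER_CUBIC))
E
```

```text
(no output)
```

View pics/c4.png

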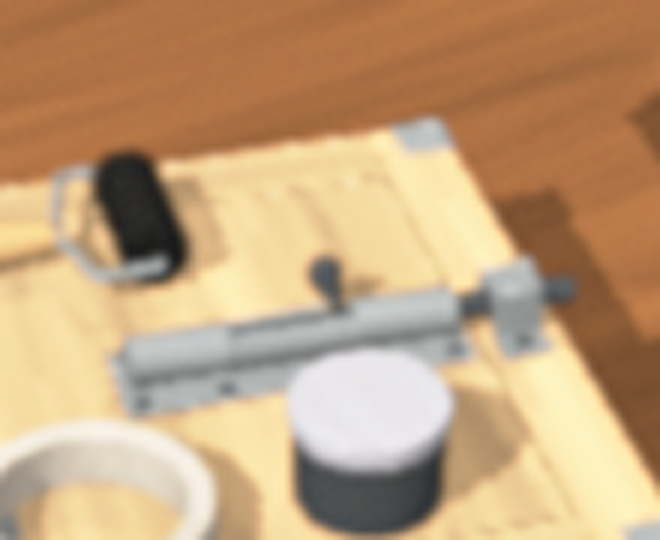

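The knob ball now sits at crop (327,275), against a predicted (322,278) for fully down. The rod end is through the keeper at (565,290) and the bystanders in view haven't moved. With the press stopping at the expected 113 mm ball-top height, the job is done.

```bash
python3 -c "
from cell import env;print(env.sign_off())"
```

```text
the job is handed in; nothing more can be done
None
```

I slid the bolt home through its keeper and turned the knob down to the end of the locking notch; I then lifted the arm clear and handed the job in at about 15 s (the sign-off gave no verdict).

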